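# Earth the fingertips on the brass plate and log it

## Task

Before boards are handled at this bench, the gripper has to be discharged: lay the fingertips lightly on the brass touch plate, so that it just gives on its springs, keep them there for two seconds, then press the green button to log the check and withdraw clear of everything. Do not touch the steel plate's unit or the red button's unit, do not pick up or shove the units, and leave all the other things on the bench where they are.

Things in the scene. Friction and masses are not known exactly. Their poses are not given: they have to be found in the camera images.
- brass_unit: Black earthing unit: a case 66 x 66 x 30 mm (corners of the case rounded), 0.5 kg, standing loose on rubber feet; origin at the centre of its underside, z up, a small round socket and lamp on its -x face. On its lid sits the round BRASS (yellow metal) touch plate.
- brass_plate (a joint): How far the brass touch plate is pushed down, m: 0 at rest, at most 0.006. It starts to give at about 1.2 N, needs 0.6 N more for each mm, and springs back by itself.
- brass_plate_top (a point): Centre of the top face of the brass touch plate: a flat disc 42 mm across and 5 mm thick whose top stands 41 mm above the bench at rest, on the unit's centre. The point sinks with the plate. The two open fingers may straddle it: touch it with the fingers closed.
- steel_unit: Black earthing unit, the same as the first: a case 66 x 66 x 30 mm (corners of the case rounded), 0.5 kg, standing loose on rubber feet; origin at the centre of its underside, z up, a small round socket and lamp on its -x face. On its lid sits the round STEEL (grey-white metal) touch plate. Not to be touched.
- steel_plate (a joint): How far the steel touch plate is pushed down, m: 0 at rest, at most 0.006.
- green_unit: Grey button unit: a case 66 x 66 x 30 mm (corners of the case rounded), 0.5 kg, standing loose on rubber feet; origin at the centre of its underside, z up, a small round socket and lamp on its -x face. On its lid sits the round GREEN push button.
- green_button (a joint): How far the green button is pushed down, m: 0 at rest, at most 0.006. It registers at 0.003 (about 3.5 N), reaches its stop at 5.6 N, and springs back by itself.
- green_button_top (a point): Centre of the top face of the green button, 30 mm across; the top stands 41 mm above the bench at rest (11 mm proud of the case), on the unit's centre. The point sinks with the button.
- red_unit: Grey button unit, the same as the other: a case 66 x 66 x 30 mm (corners of the case rounded), 0.5 kg, standing loose on rubber feet; origin at the centre of its underside, z up, a small round socket and lamp on its -x face. On its lid sits the round RED push button. Not to be touched.
- red_button (a joint): How far the red button is pushed down, m: 0 at rest, at most 0.006.
- relay: Loose blue relay standing among the units, 13 x 29 x 26 mm high; origin at the centre of its underside. To be left alone.
- usb_dongle: Loose black programming dongle lying among the units, 17 x 56 x 9 mm, long along its y; origin at the centre of its underside. To be left alone.
- board1: Small loose green circuit board, 15 x 35 x 4 mm, long along its y; origin at the centre of its underside. To be left alone.
- tweezers_a: Loose black tweezers lying flat, 17 x 129 x 9 mm, long along its y; origin at the centre of the underside. To be left alone.
- flux_bottle: Amber bottle with a white nozzle standing behind the units, 36 mm across and 92 mm high; origin at the centre of its underside. To be left alone.
- tape_green: Roll of green masking tape lying flat behind the units, 72 mm across, 18 mm high; origin at the centre of its underside. To be left alone.
Things that resemble listed ones, but are neither listed nor needed, are in the scene too. Leave any blue or turquoise look-alike of the brass_unit alone. Leave any purple look-alike of the green_unit alone.

How it is judged:
On the way, in this order (a step that is already met when the one before it is completed fails the run):
1. the fingertips rest on the brass touch plate, sunk at least 1 mm, for 1.5 s (value of joint brass_plate above 0.001 m and contact force between the fingers and brass_unit above 0.3 N), for 1.5 s.
2. after that the fingertips press the green button at least 3 mm down (value of joint green_button above 0.003 m and contact force between the fingers and green_unit above 0.3 N), for 0.1 s.
At the end, for the whole second after the job is handed in: Both plates and both buttons are back up (within 1 mm), the four units stand upright on the bench, at rest, within 20 mm of where they were, and the relay, dongle, board, tweezers, bottle and tape are within 10 mm of where they were (value of joint each of brass_plate, steel_plate, green_button, red_button below 0.001 m and distance of each of brass_unit, steel_unit, green_unit, red_unit from where it was at the start of the episode below 0.02 m and height (world z) of each of brass_unit, steel_unit, green_unit, red_unit below 0.005 m and angle between each of brass_unit, steel_unit, green_unit, red_unit's own z axis and vertical below 0.1 rad and linear speed of each of brass_unit, steel_unit, green_unit, red_unit below 0.02 m/s and distance of each of relay, usb_dongle, board1, tweezers_a, flux_bottle, tape_green from where it was at the start of the episode below 0.01 m); the robot touches nothing.
It fails at once if the brass touch plate or its unit is touched with more than 15 N (contact force between the fingers and brass_unit above 15 N).
It fails at once if the green button or its unit is pressed with more than 25 N (contact force between the fingers and green_unit above 25 N).
It fails at once if the unit with the steel plate or the unit with the red button is touched (contact force between any of the fingers, the arm and steel_unit above 0.5 N or contact force between any of the fingers, the arm and red_unit above 0.5 N).
It fails at once if a unit is lifted, tipped or shoved more than 20 mm (height (world z) of any of brass_unit, steel_unit, green_unit, red_unit above 0.008 m or angle between any of brass_unit, steel_unit, green_unit, red_unit's own z axis and vertical above 0.15 rad or distance of any of brass_unit, steel_unit, green_unit, red_unit from where it was at the start of the episode above 0.02 m).
It fails at once if another thing on the bench is moved more than 10 mm (distance of any of relay, usb_dongle, board1, tweezers_a, flux_bottle, tape_green from where it was at the start of the episode above 0.01 m).
It also fails if it takes over 48 s, if anything falls off the work surface, if the arm or the gripper's body presses on something with over 40 N, if the wrist force passes 120 N, or if a joint passes its speed limit or range.

## Robot

A 7-joint arm with a two-finger parallel gripper is mounted at the origin on a cart in front of the work surface, level with it; the furniture and walls round the work are solid. World frame = base frame: x ahead of the robot, y to its left, z up, the work surface at z = 0. Lengths are in m, angles in rad, forces in N, time in s.
With the tool pointing down it reaches from about 0.4 to 0.9 m from the base axis. Payload 5.5 kg.
Tool frame: the origin (TCP) lies on the centre line of the jaws, within the pads' length; the fingertips stand robot.finger_overhang ahead of it and the grasp point (between the pads) lies 2 mm behind it (robot.finger_overhang is the distance from the TCP to the fingertips, in m); z points along the fingers, y is the line along which they close (so a half turn about z gives the same grasp; the last joint's range is limited). The gripper opens to 85 mm and grips with 20 to 120 N. Pads are 22 mm wide; open, the fingers measure 114 mm over their backs; the gripper's body (76 mm by 85 mm) begins 54 mm behind the grasp point. The pads swing forward as they close: fully open they stand 13 mm farther back than shut.
Start: joints at [-0.899, 0.501, -0.427, 1.55, 0.221, 1.138, -0.21], TCP at [0.258, 0.596, 0.248] pointing down, gripper open.
Joint ranges: [-2.88, 2.88], [-0.31, 2.03], [-1.54, 1.56], [0.2, 2.42], [-1.41, 4.55], [0.19, 2.02], [-2.57, 2.57]. Speed limits (rad/s): [2.57, 2.57, 3.14, 3.14, 3.14, 3.14, 3.14].

## Interface

Orientations are given as a unit quaternion [w, x, y, z].
In Python, from bench import robot gives the robot as it stands. The module is installed in compiled form; this text tells all that it offers.
- The arm moves only by the tool jog_arm, never from a script. Its arguments are lists of equal length, an entry for each row: "dr": the turn, a rotation vector about the tool's x, y, z in rad, a list of three; "dp": the shift along the tool's x, y, z in mm, a list of three; "grip": the opening, from 0 (shut) to 1 (fully open). In form: {"dr": [[wx, wy, wz], ...], "dp": [[dx, dy, dz], ...], "grip": [grip, ...]}. A call has 1 to 8 rows; each row is the pose to reach, as a shift and turn from the pose commanded when the call began, along the tool's axes at that moment; what a row does not reach only later rows make up. A row lasts 1/10 s, in which the tool goes at most 50 mm and 8.59 degrees, less where a joint would pass 70% of its speed; a pose out of reach is approached as far as the arm can. A call with a gripper value outside its range is refused whole. The fingers move at their own pace and stop on an object; "newtons" is the grip in N (left out, the last holds). Time passes only in rows, so rows that repeat a pose let the fingers close. It gives the time, the measured TCP pose, the force, the opening and the grip force at its end, in the units of the state.
- robot.read_state(): the state, without advancing time (a new reading comes with each control period).
- robot.snapshot(name): name is "side" or "top" or "wrist"; returns (picture, depth): 400x640x3 uint8, blue, green, red; 400x640 float32, m along the optical axis (not along the pixel's ray), 0 where there is no reading.
- robot.camera_params(name): a dict with "vertical_fov" (degrees; the focal length in pixels is half the picture's height over the tangent of half this angle, whatever the lens; pixels are square), "cx", "cy" (the principal point, pixels), "cam_to_world" (4x4, takes a point from camera to world coordinates); the wrist camera has in their place "T_tool_cam" (4x4, takes a point from camera to tool coordinates, whose origin is the TCP and whose axes are the flange's). Camera axes: x right, y down, z forward; pixel columns grow to the right and rows downward; lengths in m; the calibration is good to about 2 mm. A picture is of the moment at which its call begins: read the wrist's pose just before it. camera_params takes no time and is no camera call.
- robot.hand_in(): hands the job in; it is judged then, once.
The state is a dict: "time": time; "joints": joint angles; "joint_velocities": joint speeds; "effort": joint torques, N m; "ee_pos": TCP position; "ee_rot": TCP orientation; "contact_force": force on the tool from outside, world axes, zero at the start; "wrist_torque": the same for the moment, N m; "opening": finger opening in m; "grasp_force": force on a finger pad.
Only numpy, scipy, OpenCV 4.12 (cv2) and the standard library are available. Lean on these libraries where they do the work, as an engineer would, in place of code of your own. Each camera call takes 0.05 s, during which the arm holds its last target. There are 200 camera calls.

## Working session

There is one attempt and no reset: what is moved stays moved. The work goes in short steps, Python scripts to look and compute and a tool call to move; the robot and the scene stay as the last step left them, time stands still between calls to the robot, and variables do not carry over. Pictures are saved under pics/ and viewed, at most 10 in all, crops included, and the job is handed in when it is done.

Besides the shell and the picture viewer there is one more tool, called after "Request:" in YAML: its name, and indented under it one key for each argument. jog_arm: Moves the arm, as the interface text tells. Its arguments: {"type":"object","properties":{"dr":{"type":"array"},"dp":{"type":"array"},"grip":{"type":"array"},"newtons":{"type":"number"}},"required":["dr","dp","grip"]}

```bash
mkdir -p pics
python3 - <<'E'
from bench import robot
import cv2,numpy as np
s=robot.read_state();print(s['time'],s['ee_pos'],s['ee_rot'],s['opening'],robot.finger_overhang)
for n in('top','side'):
    p,d=robot.snapshot(n);cv2.imwrite(f'pics/{n}.png',p);np.save(f'pics/{n}_d.npy',d)
    print(n,{k:np.round(v,4).tolist() for k,v in robot.camera_params(n).items()})
print(robot.camera_params('wrist'))
E
```

```text
0.0 [0.25818868 0.59579326 0.2472652 ] [-2.21725947e-04  2.02990198e-01  9.79180296e-01 -9.37423849e-04] 0.08540771687176471 0.017
top {'vertical_fov': 56.7479, 'cx': 318.116, 'cy': 197.6988, 'cam_to_world': [[0.0116, -0.99, 0.1405, 0.403], [-0.9999, -0.01, 0.0119, 0.0302], [-0.0104, -0.1406, -0.99, 1.071], [0.0, 0.0, 0.0, 1.0]]}
side {'vertical_fov': 44.4575, 'cx': 327.5578, 'cy': 193.6113, 'cam_to_world': [[0.8623, -0.325, 0.3883, 0.1525], [-0.5061, -0.5785, 0.6397, -0.643], [0.0168, -0.7481, -0.6633, 0.7403], [0.0, 0.0, 0.0, 1.0]]}
{'vertical_fov': 70.11151966590185, 'cx': 317.069062246898, 'cy': 199.35946849368716, 'T_tool_cam': array([[ 2.03608623e-04, -9.53675931e-01, -3.00835797e-01,
         7.76645920e-02],
       [ 9.99999979e-01,  1.93043593e-04,  6.48446453e-05,
         9.08995185e-04],
       [-3.76635439e-06, -3.00835804e-01,  9.53675951e-01,
        -1.26504567e-01],
       [ 0.00000000e+00,  0.00000000e+00,  0.00000000e+00,
         1.00000000e+00]])}
```

View pics/top.png

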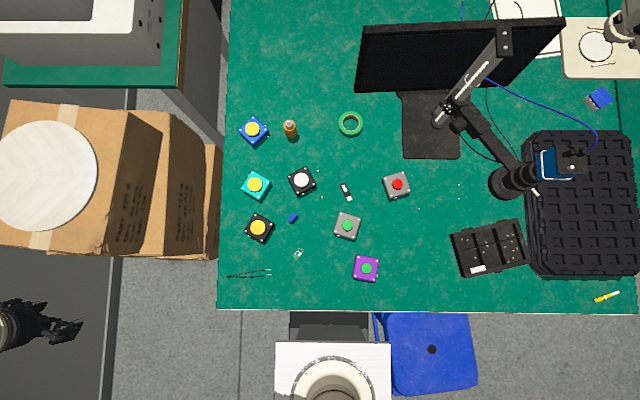

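View pics/side.png

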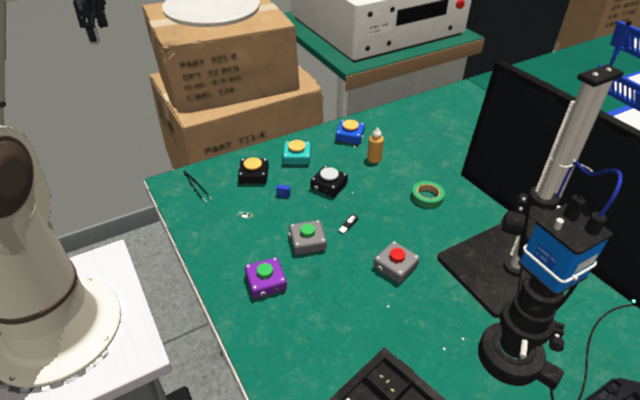

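Top view candidates:
- **Yellow plates:** blue case (253,130), turquoise case (256,185), black case (258,228). The black one fits brass_unit.
- **Green buttons:** grey case (347,226), purple case (366,268). The grey one fits green_unit.
- **To avoid:** steel unit (301,181) and red unit (397,185).

Next I'll measure from both views and confirm in one crop.

```bash
cat > h.py <<'E'
import numpy as np,cv2
from bench import robot
def ray(n,u,v,T=None):
    c=robot.camera_params(n);f=200/np.tan(np.radians(c['vertical_fov'])/2)
    T=c['cam_to_world'] if T is None else T
    return T[:3,3],T[:3,:3]@np.array([(u-c['cx'])/f,(v-c['cy'])/f,1])
def plane(n,u,v,z,T=None):
    o,d=ray(n,u,v,T);return o+d*(z-o[2])/d[2]
def blobs(img,lo,hi,amin):
    m=cv2.inRange(cv2.cvtColor(img,cv2.COLOR_BGR2HSV),lo,hi)
    _,_,st,c=cv2.connectedComponentsWithStats(m)
    return [(c[i],st[i]) for i in range(1,len(c)) if st[i][4]>=amin]
E
python3 - <<'E'
from h import *
C={'yellow':((15,120,120),(32,255,255)),'green':((50,150,100),(70,255,255)),'red':((0,180,120),(6,255,255))}
for n,box in(('top',(230,110,430,290)),('side',(170,110,430,310))):
    p=cv2.imread(f'pics/{n}.png')
    for k,(lo,hi) in C.items():
        for c,st in blobs(p,lo,hi,40):
            if box[0]<c[0]<box[2] and box[1]<c[1]<box[3]: print(n,k,c.round(1),st[2:],plane(n,*c,.041).round(4))
p=cv2.imread('pics/top.png')[110:290,230:430]
cv2.imwrite('pics/crop.png',cv2.resize(p,(660,594),interpolation=cv2.INTER_CUBIC))
for k,u,v in(('steel',301,180),('relay',293,217),('board',299,253),('dongle',347,192)):print(k,plane('top',u,v,.02).round(3))
E
```

```text
top yellow [289.1 126.6] [13 12 59] [0.7558 0.129  0.041 ]
top yellow [251.8 128.6] [ 13  14 146] [0.7491 0.2367 0.041 ]
top yellow [254.5 184.1] [ 14  15 164] [0.5863 0.223  0.041 ]
top yellow [257.3 227. ] [ 16  15 191] [0.465  0.2109 0.041 ]
top green [346.8 225. ] [10 11 78] [ 0.4735 -0.038   0.041 ]
top green [365.7 268. ] [10 11 88] [ 0.3564 -0.0895  0.041 ]
top red [397.  183.6] [11 10 80] [ 0.5916 -0.1791  0.041 ]
side yellow [350.2 124.5] [ 15  10 116] [0.7481 0.2336 0.041 ]
side yellow [375.6 147.4] [ 14  27 251] [0.7485 0.1196 0.041 ]
side yellow [296.5 145.2] [ 16  11 144] [0.5858 0.2208 0.041 ]
side yellow [252.3 163.1] [ 19  12 179] [0.464  0.2079 0.041 ]
side green [307.1 229.6] [ 13  10 112] [ 0.4718 -0.0417  0.041 ]
side green [264.5 269.9] [ 14  13 145] [ 0.3551 -0.0933  0.041 ]
side red [397.4 254.2] [ 14  12 138] [ 0.5897 -0.1829  0.041 ]
steel [0.603 0.093 0.02 ]
relay [0.496 0.114 0.02 ]
board [0.395 0.095 0.02 ]
dongle [ 0.57 -0.04  0.02]
```

View pics/crop.png

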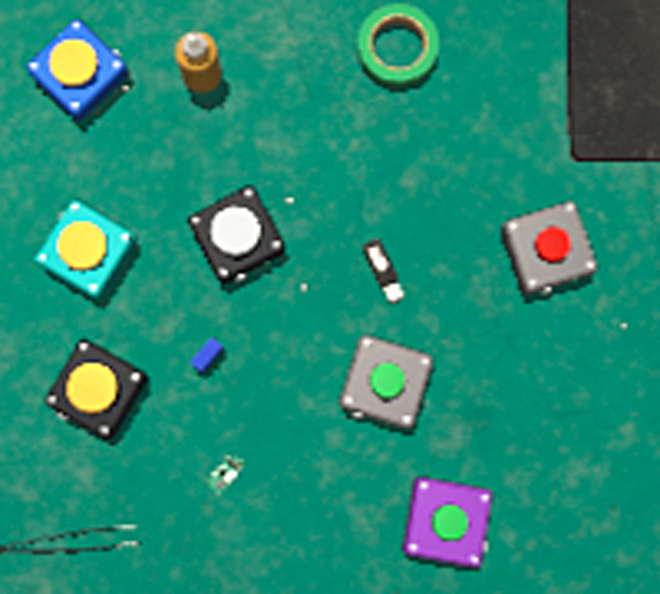

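The crop confirms the choices: black case with yellow plate, grey case with green button. The two views agree to within 4 mm. Now I'll check the corridor from the start pose for obstacles.

Run:
```python
from h import *
from scipy.spatial.transform import Rotation as R
d=np.load('pics/top_d.npy');c=robot.camera_params('top');f=200/np.tan(np.radians(c['vertical_fov'])/2)
v,u=np.mgrid[:400,:640];P=np.stack([(u-c['cx'])/f*d,(v-c['cy'])/f*d,d],-1)@c['cam_to_world'][:3,:3].T+c['cam_to_world'][:3,3]
P=P[d>0]
for y in np.arange(.1,.8,.05):
    print(round(y,2),[ (round(float(P[k][:,2].max()),2) if (k:=(abs(P[:,0]-x)<.025)&(abs(P[:,1]-y)<.025)).any() else None) for x in np.arange(.1,.65,.05)])
s=robot.read_state();q=s['ee_rot'];Rm=R.from_quat([*q[1:],q[0]])
print(Rm.as_matrix().round(3))
for t in((.4645,.2095,.14),(.4645,.2095,.12)):print(Rm.inv().apply(np.array(t)-s['ee_pos'])*1000)
```

```text
0.1 [0.0, 0.0, None, 0.01, 0.01, 0.01, 0.01, 0.0, 0.03, 0.03, 0.05]
0.15 [0.0, 0.0, None, 0.01, 0.0, 0.01, 0.01, 0.03, 0.03, 0.01, 0.03]
0.2 [-0.75, None, None, 0.01, 0.01, 0.01, 0.03, 0.05, 0.04, 0.04, 0.05]
0.25 [-0.75, None, None, 0.01, 0.01, 0.01, 0.01, 0.04, 0.04, 0.05, 0.04]
0.3 [-0.75, None, None, 0.01, 0.01, 0.01, 0.01, 0.01, 0.0, 0.01, 0.01]
0.35 [-0.75, None, None, 0.0, 0.0, 0.0, 0.0, 0.0, 0.0, 0.0, 0.0]
0.4 [-0.75, None, None, None, None, None, None, None, None, None, None]
0.45 [-0.75, None, None, None, None, None, -0.42, -0.42, -0.41, -0.36, -0.36]
0.5 [-0.75, None, None, 0.32, None, -0.36, 0.01, 0.01, 0.14, 0.17, 0.2]
0.55 [-0.75, -0.75, 0.35, 0.44, 0.44, -0.35, 0.21, 0.21, 0.24, 0.24, 0.24]
0.6 [-0.75, -0.75, 0.4, 0.41, 0.43, -0.36, 0.21, 0.24, 0.24, 0.24, 0.24]
0.65 [-0.75, -0.75, -0.75, 0.27, 0.35, -0.15, 0.21, 0.24, 0.24, 0.24, 0.24]
0.7 [-0.75, -0.75, -0.75, -0.75, -0.75, -0.36, 0.21, 0.24, 0.24, 0.24, 0.24]
0.75 [-0.75, -0.75, -0.75, -0.75, -0.75, -0.75, 0.21, 0.24, 0.24, 0.24, 0.24]
[[-0.918  0.398 -0.001]
 [ 0.398  0.918 -0.002]
 [ 0.    -0.002 -1.   ]]
[-342.91055526 -272.31208114  107.81744532]
[-342.91215167 -272.27683783  127.8174142 ]
```

Request:
jog_arm:
  dr:
    - [0,0,0]
    - [0,0,0]
    - [0,0,0]
    - [0,0,0]
    - [0,0,0]
    - [0,0,0]
  dp:
    - [-30,-41,0]
    - [-58,-82,0]
    - [-87,-122,0]
    - [-117,-163,0]
    - [-117,-163,0]
    - [-150,-180,10]
  grip: [0,0,0,0,0,0]
  newtons: 20

```text
time: 0.7
ee_pos: [0.3227, 0.3742, 0.2397]
ee_rot: [0.0, 0.201, 0.98, 0.002]
contact_force: [0.6, 0.9, 0.1]
opening: 0.0001
grasp_force: 0.0
```

Request:
jog_arm:
  dr:
    - [0,0,0]
    - [0,0,0]
    - [0,0,0]
    - [0,0,0]
    - [0,0,0]
    - [0,0,0]
    - [0,0,0]
  dp:
    - [-40,-20,10]
    - [-80,-38,20]
    - [-120,-57,30]
    - [-160,-76,40]
    - [-193,-92,50]
    - [-193,-92,50]
    - [-193,-92,50]
  grip: [0,0,0,0,0,0,0]

```text
time: 1.4
ee_pos: [0.465, 0.21, 0.1876]
ee_rot: [-0.001, 0.204, 0.979, -0.0]
contact_force: [0.3, 0.5, 0.2]
opening: -0.0001
grasp_force: 0.0
```

```bash
cat > w.py <<'E'
import sys
from h import *
from scipy.spatial.transform import Rotation as R
s=robot.read_state();p,d=robot.snapshot('wrist');cv2.imwrite(sys.argv[1],p)
q=s['ee_rot'];Rm=R.from_quat([*q[1:],q[0]]);T=np.eye(4);T[:3,:3]=Rm.as_matrix();T[:3,3]=s['ee_pos']
W=T@robot.camera_params('wrist')['T_tool_cam']
print(s['time'],s['ee_pos'].round(4),s['contact_force'])
for k,lo,hi in(('yellow',(15,120,100),(35,255,255)),('green',(50,150,100),(70,255,255))):
    for c,st in blobs(p,lo,hi,600):
        P=plane('wrist',*c,.041,W);e=[plane('wrist',*x,.041,W) for x in((st[0],c[1]),(st[0]+st[2],c[1]))]
        print(k,c.round(),st,P.round(4),'width',np.linalg.norm(e[1]-e[0]).round(4),'z',(W[:3,3]+(P-W[:3,3])*d[int(c[1]),int(c[0])]/(W[:3,2]@(P-W[:3,3])))[2].round(4),'tool mm',(Rm.inv().apply(P-s['ee_pos'])*1000).round(1))
E
python3 w.py pics/w1.png
```

```text
1.4 [0.465  0.21   0.1876] [0.32393667 0.53412515 0.15065567]
yellow [319. 189.] [ 297  168   44   42 1435] [0.4635 0.2133 0.041 ] width 0.0437 z 0.042 tool mm [  2.6   2.6 146.6]
yellow [372. 278.] [355 266  36  26 652] [0.5795 0.2264 0.041 ] width 0.0396 z 0.0421 tool mm [-98.6  60.9 146.5]
```

View pics/w1.png

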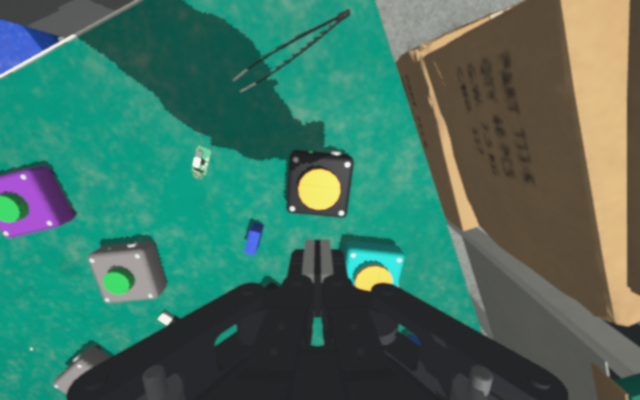

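The wrist view shows the black unit with the yellow plate at (319,189), about 3 mm from below the tool. The depth gives its top at z = 0.042 and its width at 0.044, both as they should be. The fingertips are 130 mm above it, so I'll descend to about 8 mm above.

Request:
jog_arm:
  dr:
    - [0,0,0]
    - [0,0,0]
    - [0,0,0]
    - [0,0,0]
    - [0,0,0]
    - [0,0,0]
  dp:
    - [2,2,40]
    - [2,2,80]
    - [2,2,110]
    - [2,2,122]
    - [2,2,122]
    - [2,2,122]
  grip: [0,0,0,0,0,0]

```text
time: 2.05
ee_pos: [0.4644, 0.2145, 0.0674]
ee_rot: [0.001, 0.202, 0.979, 0.001]
contact_force: [0.9, 0.1, -0.5]
opening: -0.0
grasp_force: 0.0
```

Request:
jog_arm:
  dr:
    - [0,0,0]
    - [0,0,0]
    - [0,0,0]
    - [0,0,0]
    - [0,0,0]
    - [0,0,0]
    - [0,0,0]
    - [0,0,0]
  dp:
    - [0,0,2]
    - [0,0,4]
    - [0,0,6]
    - [0,0,7]
    - [0,0,8]
    - [0,0,8]
    - [0,0,8]
    - [0,0,8]
  grip: [0,0,0,0,0,0,0,0]

```text
time: 2.85
ee_pos: [0.464, 0.2132, 0.0583]
ee_rot: [-0.0, 0.203, 0.979, 0.0]
contact_force: [0.1, 0.1, -0.3]
opening: 0.0
grasp_force: 0.0
```

Request:
jog_arm:
  dr:
    - [0,0,0]
    - [0,0,0]
    - [0,0,0]
    - [0,0,0]
    - [0,0,0]
    - [0,0,0]
  dp:
    - [0,0,0.5]
    - [0,0,1]
    - [0,0,1.5]
    - [0,0,2]
    - [0,0,2]
    - [0,0,2]
  grip: [0,0,0,0,0,0]

```text
time: 3.45
ee_pos: [0.464, 0.2132, 0.0563]
ee_rot: [0.0, 0.203, 0.979, 0.0]
contact_force: [-0.3, -1.3, 2.3]
opening: -0.0001
grasp_force: 1.0
```

The force is 2.3 N, so the plate has sunk about 1.8 mm. I'll go 0.5 mm further for margin and hold for over 2 s.

Request:
jog_arm:
  dr:
    - [0,0,0]
    - [0,0,0]
    - [0,0,0]
    - [0,0,0]
    - [0,0,0]
    - [0,0,0]
    - [0,0,0]
    - [0,0,0]
  dp:
    - [0,0,0.5]
    - [0,0,0.5]
    - [0,0,0.5]
    - [0,0,0.5]
    - [0,0,0.5]
    - [0,0,0.5]
    - [0,0,0.5]
    - [0,0,0.5]
  grip: [0,0,0,0,0,0,0,0]

```text
time: 4.25
ee_pos: [0.464, 0.2132, 0.0558]
ee_rot: [0.0, 0.203, 0.979, 0.0]
contact_force: [-0.3, -0.8, 2.2]
opening: -0.0002
grasp_force: 1.1
```

Request:
jog_arm:
  dr:
    - [0,0,0]
    - [0,0,0]
    - [0,0,0]
    - [0,0,0]
    - [0,0,0]
    - [0,0,0]
    - [0,0,0]
    - [0,0,0]
  dp:
    - [0,0,0]
    - [0,0,0]
    - [0,0,0]
    - [0,0,0]
    - [0,0,0]
    - [0,0,0]
    - [0,0,0]
    - [0,0,0]
  grip: [0,0,0,0,0,0,0,0]

```text
time: 5.05
ee_pos: [0.464, 0.2132, 0.0558]
ee_rot: [0.0, 0.203, 0.979, 0.0]
contact_force: [-0.1, 1.4, 2.1]
opening: 0.0002
grasp_force: 1.1
```

Request:
jog_arm:
  dr:
    - [0,0,0]
    - [0,0,0]
    - [0,0,0]
    - [0,0,0]
    - [0,0,0]
    - [0,0,0]
    - [0,0,0]
    - [0,0,0]
  dp:
    - [0,0,0]
    - [0,0,0]
    - [0,0,0]
    - [0,0,0]
    - [0,0,0]
    - [0,0,0]
    - [0,0,0]
    - [0,0,0]
  grip: [0,0,0,0,0,0,0,0]

```text
time: 5.85
ee_pos: [0.4639, 0.2132, 0.0558]
ee_rot: [-0.0, 0.203, 0.979, 0.0]
contact_force: [0.4, 0.2, 1.5]
opening: -0.0
grasp_force: 1.1
```

The force reading is noisy (1.5–2.3 N), which leaves the 1 mm margin thin. I'll press 1.2 mm more and hold for over 2 s again.

Request:
jog_arm:
  dr:
    - [0,0,0]
    - [0,0,0]
    - [0,0,0]
    - [0,0,0]
    - [0,0,0]
    - [0,0,0]
    - [0,0,0]
    - [0,0,0]
  dp:
    - [0,0,0.6]
    - [0,0,1.2]
    - [0,0,1.2]
    - [0,0,1.2]
    - [0,0,1.2]
    - [0,0,1.2]
    - [0,0,1.2]
    - [0,0,1.2]
  grip: [0,0,0,0,0,0,0,0]

```text
time: 6.65
ee_pos: [0.464, 0.2132, 0.0546]
ee_rot: [0.0, 0.203, 0.979, 0.0]
contact_force: [1.1, -0.4, 2.7]
opening: -0.0002
grasp_force: 1.5
```

Request:
jog_arm:
  dr:
    - [0,0,0]
    - [0,0,0]
    - [0,0,0]
    - [0,0,0]
    - [0,0,0]
    - [0,0,0]
    - [0,0,0]
    - [0,0,0]
  dp:
    - [0,0,0]
    - [0,0,0]
    - [0,0,0]
    - [0,0,0]
    - [0,0,0]
    - [0,0,0]
    - [0,0,0]
    - [0,0,0]
  grip: [0,0,0,0,0,0,0,0]

```text
time: 7.45
ee_pos: [0.464, 0.2132, 0.0546]
ee_rot: [0.0, 0.203, 0.979, 0.0]
contact_force: [0.7, 0.8, 2.2]
opening: 0.0002
grasp_force: 1.5
```

Request:
jog_arm:
  dr:
    - [0,0,0]
    - [0,0,0]
    - [0,0,0]
    - [0,0,0]
    - [0,0,0]
    - [0,0,0]
    - [0,0,0]
    - [0,0,0]
  dp:
    - [0,0,0]
    - [0,0,0]
    - [0,0,0]
    - [0,0,0]
    - [0,0,0]
    - [0,0,0]
    - [0,0,0]
    - [0,0,0]
  grip: [0,0,0,0,0,0,0,0]

```text
time: 8.25
ee_pos: [0.4639, 0.2132, 0.0546]
ee_rot: [0.0, 0.203, 0.979, 0.0]
contact_force: [0.1, -0.8, 3.3]
opening: 0.0001
grasp_force: 1.5
```

The mean is about 2.8 N and the pads read 1.5 N each, so the plate sank about 3 mm for over 2 s. Now lift and cross over to the green unit.

Request:
jog_arm:
  dr:
    - [0,0,0]
    - [0,0,0]
    - [0,0,0]
    - [0,0,0]
    - [0,0,0]
  dp:
    - [0,0,-10]
    - [0,0,-50]
    - [0,0,-90]
    - [0,0,-130]
    - [0,0,-130]
  grip: [0,0,0,0,0]

```text
time: 8.75
ee_pos: [0.4667, 0.2147, 0.1902]
ee_rot: [0.004, 0.203, 0.979, 0.003]
contact_force: [0.0, 1.0, -0.3]
opening: -0.0
grasp_force: 0.0
```

Request:
jog_arm:
  dr:
    - [0,0,0]
    - [0,0,0]
    - [0,0,0]
    - [0,0,0]
    - [0,0,0]
    - [0,0,0]
    - [0,0,0]
    - [0,0,0]
  dp:
    - [-18,-38,0]
    - [-36,-76,0]
    - [-54,-114,0]
    - [-72,-152,0]
    - [-90,-190,0]
    - [-108,-228,0]
    - [-108,-228,0]
    - [-108,-228,0]
  grip: [0,0,0,0,0,0,0,0]

```text
time: 9.55
ee_pos: [0.4715, -0.0399, 0.1842]
ee_rot: [-0.001, 0.204, 0.979, -0.0]
contact_force: [0.2, -0.3, -1.0]
opening: 0.0001
grasp_force: 0.0
```

```bash
python3 w.py pics/w2.png
```

```text
9.55 [ 0.4715 -0.0399  0.1842] [ 0.22129404 -0.30989808 -0.97203837]
yellow [579.  73.] [ 553   46   53   54 2105] [0.4635 0.2131 0.041 ] width 0.0461 z 0.0425 tool mm [108.4 228.7 143.2]
yellow [610. 190.] [ 588  171   46   39 1364] [0.5849 0.2255 0.041 ] width 0.0451 z 0.0424 tool mm [  2.1 288.7 143. ]
yellow [544. 343.] [ 513  313   61   62 1458] [0.7477 0.1315 0.041 ] width 0.0718 z 0.0511 tool mm [-184.7  267.7  142.8]
green [215.  98.] [200  83  31  32 766] [ 0.3553 -0.0875  0.041 ] width 0.0277 z 0.0423 tool mm [ 87.2 -90.1 143.3]
```

View pics/w2.png

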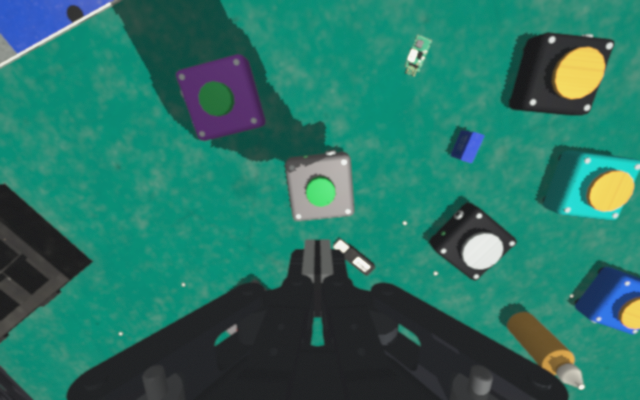

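The wrist view shows the grey unit with the green button at (321,192), the steel unit well off at (483,250) and the purple look-alike at (215,98). The offset from the tool is about (0, +4) mm and the gap is 126 mm, so I descend.

Request:
jog_arm:
  dr:
    - [0,0,0]
    - [0,0,0]
    - [0,0,0]
    - [0,0,0]
    - [0,0,0]
    - [0,0,0]
  dp:
    - [0,4,40]
    - [0,4,80]
    - [0,4,108]
    - [0,4,118]
    - [0,4,118]
    - [0,4,118]
  grip: [0,0,0,0,0,0]

```text
time: 10.2
ee_pos: [0.4747, -0.0344, 0.0674]
ee_rot: [0.0, 0.202, 0.979, 0.0]
contact_force: [0.9, 0.3, 1.1]
opening: -0.0003
grasp_force: 0.0
```

Request:
jog_arm:
  dr:
    - [0,0,0]
    - [0,0,0]
    - [0,0,0]
    - [0,0,0]
    - [0,0,0]
    - [0,0,0]
    - [0,0,0]
    - [0,0,0]
  dp:
    - [0,0,2]
    - [0,0,4]
    - [0,0,6]
    - [0,0,8]
    - [0,0,9]
    - [0,0,10]
    - [0,0,10]
    - [0,0,10]
  grip: [0,0,0,0,0,0,0,0]

```text
time: 11.0
ee_pos: [0.4741, -0.0354, 0.0567]
ee_rot: [0.0, 0.203, 0.979, -0.0]
contact_force: [0.2, -0.4, 1.8]
opening: -0.0002
grasp_force: 1.1
```

Request:
jog_arm:
  dr:
    - [0,0,0]
    - [0,0,0]
    - [0,0,0]
    - [0,0,0]
    - [0,0,0]
    - [0,0,0]
    - [0,0,0]
    - [0,0,0]
  dp:
    - [0,0,1]
    - [0,0,2]
    - [0,0,3]
    - [0,0,3.5]
    - [0,0,3.5]
    - [0,0,3.5]
    - [0,0,3.5]
    - [0,0,3.5]
  grip: [0,0,0,0,0,0,0,0]

```text
time: 11.8
ee_pos: [0.4741, -0.0354, 0.0531]
ee_rot: [0.0, 0.203, 0.979, 0.0]
contact_force: [-1.0, -0.6, 4.4]
opening: -0.0002
grasp_force: 2.4
```

The force is 4.4–4.8 N, so the button is down about 4.7 mm and has registered. Withdraw.

Request:
jog_arm:
  dr:
    - [0,0,0]
    - [0,0,0]
    - [0,0,0]
    - [0,0,0]
    - [0,0,0]
    - [0,0,0]
    - [0,0,0]
    - [0,0,0]
  dp:
    - [0,0,-8]
    - [0,0,-40]
    - [0,0,-80]
    - [0,0,-120]
    - [0,0,-160]
    - [0,0,-160]
    - [0,0,-160]
    - [0,0,-160]
  grip: [0,0,0,0,0,0,0,0]

```text
time: 12.6
ee_pos: [0.4729, -0.0352, 0.2121]
ee_rot: [-0.001, 0.203, 0.979, -0.0]
contact_force: [-0.6, -0.2, -0.3]
opening: 0.0
grasp_force: 0.0
```

```bash
python3 w.py pics/w3.png; python3 -c "
from bench import robot
print(robot.hand_in())"
```

```text
12.6 [ 0.4729 -0.0352  0.2121] [-0.59233336 -0.24659779 -0.25518012]
yellow [549.  78.] [ 526   54   47   48 1719] [0.4636 0.2133 0.041 ] width 0.0453 z 0.0426 tool mm [106.8 224.4 171.2]
yellow [580. 185.] [ 560  167   41   36 1121] [0.5849 0.2254 0.041 ] width 0.0441 z 0.041 tool mm [  0.4 283.8 170.9]
yellow [610. 299.] [593 285  36  28 766] [0.7476 0.2389 0.041 ] width 0.0441 z 0.042 tool mm [-143.6  360.8  170.5]
yellow [522. 327.] [ 495  301   54   54 1198] [0.7471 0.1309 0.041 ] width 0.0686 z 0.0497 tool mm [-186.   261.5  170.5]
green [220. 100.] [207  86  27  29 615] [ 0.3552 -0.0875  0.041 ] width 0.0267 z 0.041 tool mm [ 86.8 -94.7 171.3]
the job is handed in; nothing more can be done
None
```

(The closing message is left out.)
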